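Lift the loaded upper tier off a stacked tile box and hold it level

TASK

Raise the folded carrying handle of the two-tier plywood tile box until it stands upright, then take the upper tier by the handle's wooden grip and lift it, with its tiles in it, straight off the lower tier. Hold it steady and level in the air, a good 10 cm above where it sat, so that the tiles underneath can be reached, and finish while still holding it. Leave the lower tier, its tiles and the things round about where they are.

Things in the scene. Friction and masses are not known exactly. Their poses are not given: they have to be found in the camera images.
- upper_tier: upper tier of the plywood tile box, 0.3 to 0.55 kg: open box 150 x 220 mm (x, y), walls 7 mm, four tiles in it. Origin under the centre of its plinth, z up; plinth 132 x 202 x 8 mm sits inside the lower tier with 2 mm play all round. Inner floor at z = 15 mm, rim at 53 mm. Seated, the origin is 52 mm above the lower tier's. The handle is pivoted on the short ends (y = +-110 mm)
- lower_tier: lower tier of the box: an open plywood box 150 x 220 x 60 mm, walls 7 mm, about 0.9 kg, standing loose on the table with two tiles in it; origin at the centre of its underside, z up. Its long side lies roughly across the robot's view
- carry_handle (a joint): fold angle (rad) of the bail handle about the upper tier's y axis: 0 = folded down on stops on the tier's -x side (robot's side), arms still 20 degrees above level; grows as it is raised; 1.22 = upright over the tier's middle; 2.44 = folded to the far side. Starts at 0 to 0.3. Stiff rivets (0.06 N m): it stays where it is left
- handle_grip (a point): centre of the handle's turned wooden grip: a round bar 18 mm thick, 110 mm long along the tier's y, 80 mm from the pivot axis. The arms of 7 mm steel wire run down outside the tier's two short ends (y = +-118 mm); between the grip and the arms the bar is 7 mm wire
- handle_pivot (a point): middle of the handle's pivot axis, fixed in the upper tier, 50 mm above its origin; axes as the tier's
- tile_a: a loose glazed tile with a wood-grain look, 72 x 32 x 6 mm, lying flat; origin at the centre of its underside, x along its 72 mm length; in the +y compartment of the upper tier, near side
- tile_b: a loose glazed tile with a wood-grain look, 72 x 32 x 6 mm, lying flat; origin at the centre of its underside, x along its 72 mm length; in the +y compartment of the upper tier, middle
- tile_c: a loose glazed tile with a wood-grain look, 72 x 32 x 6 mm, lying flat; origin at the centre of its underside, x along its 72 mm length; in the +y compartment of the upper tier, far side
- tile_d: a loose glazed tile with a wood-grain look, 72 x 32 x 6 mm, lying flat; origin at the centre of its underside, x along its 72 mm length; alone in the -y compartment of the upper tier
- stock_a: a loose glazed tile with a wood-grain look, 72 x 32 x 6 mm, lying flat; origin at the centre of its underside, x along its 72 mm length; in the +y compartment of the lower tier, out of sight under the upper one
- stock_b: a loose glazed tile with a wood-grain look, 72 x 32 x 6 mm, lying flat; origin at the centre of its underside, x along its 72 mm length; in the -y compartment of the lower tier, out of sight under the upper one
- nippers: red-handled tile nippers, 172 x 63 x 16 mm, lying left of the box; a bystander; origin under its centre
- tape_measure: pocket tape measure, 33 x 80 x 60 mm, standing beyond the box to the right; a bystander; origin under its centre
- masking_tape: roll of masking tape, 104 mm across, 25 mm high, lying flat in front of the box; a bystander; origin under its centre
- scissors: scissors with blue handles, 87 x 199 x 9 mm, lying right of the box; a bystander; origin under its centre
- marker: white and blue marker pen, 17 x 135 mm, lying beyond the box; a bystander; origin under its centre
Mind the look-alikes: they are no part of the job. What is shaped like the tile_c but orange or purple is not meant. Leave any yellow look-alike of the tile_b alone.

How it is judged (in metres and radians):
On the way, in this order (a step that is already met when the one before it is completed fails the run):
1. the carrying handle stands upright (within 0.3 rad) while the upper tier is still seated (value of joint carry_handle between 0.92 and 1.52 rad and z of upper_tier in the frame of lower_tier below 0.056 m), for 0.1 s.
2. the upper tier is lifted off the lower tier, clear of its rim (z of upper_tier in the frame of lower_tier above 0.075 m and contact force between upper_tier and lower_tier below 0.05 N and angle between upper_tier's own z axis and vertical below 0.2 rad), for 0.2 s.
At the end, for the whole second after the job is handed in: Gripped by the wooden grip (TCP within 60 mm), handle within 0.3 rad of upright, the upper tier hangs still at least 90 mm above its seat, clear of the lower tier, level within 0.09 rad, all four tiles in it; the lower tier is within 20 mm of its start with its two tiles (z of upper_tier in the frame of lower_tier above 0.142 m and height (world z) of upper_tier above 0.142 m and angle between upper_tier's own z axis and vertical below 0.09 rad and value of joint carry_handle between 0.92 and 1.52 rad and contact force between upper_tier and lower_tier below 0.05 N and contact force between upper_tier and the fingers above 2 N and distance between the grasp point and handle_grip below 0.06 m and linear speed of upper_tier below 0.02 m/s and angular speed of upper_tier below 0.1 rad/s and distance of lower_tier from where it was at the start of the episode below 0.02 m and horizontal distance between each of tile_a, tile_b, tile_c, tile_d and upper_tier below 0.09 m and z of tile_a in the frame of upper_tier between 0.008 and 0.045 m and z of tile_b in the frame of upper_tier between 0.008 and 0.045 m and z of tile_c in the frame of upper_tier between 0.008 and 0.045 m and z of tile_d in the frame of upper_tier between 0.008 and 0.045 m and horizontal distance between each of stock_a, stock_b and lower_tier below 0.09 m and z of each of stock_a, stock_b in the frame of lower_tier below 0.045 m); the arm keeps its last pose, push and grip.
It fails at once if the upper tier is tilted by more than 0.3 rad (angle between upper_tier's own z axis and vertical above 0.3 rad).
It fails at once if the lower tier is dragged by more than 20 mm or tilted (distance of lower_tier from where it was at the start of the episode above 0.02 m or angle between lower_tier's own z axis and vertical above 0.1 rad).
It fails at once if a bystander is moved by more than 30 mm (distance of any of nippers, tape_measure, masking_tape, scissors, marker from where it was at the start of the episode above 0.03 m).
It also fails if it takes over 35 s, if anything falls off the work surface, if the arm or the gripper's body presses on something with over 40 N, if the wrist force passes 120 N, or if a joint passes its speed limit or range.

ROBOT

A 7-joint arm with a two-finger parallel gripper is mounted at the origin on a cart in front of the work surface, level with it; the furniture and walls round the work are solid. World frame = base frame: x ahead of the robot, y to its left, z up, the work surface at z = 0. Lengths are in m, angles in degrees, forces in N, time in s.
With the tool pointing down it reaches from about 0.425 to 0.875 m from the base axis. Payload 4.7 kg.
Tool frame: the origin (TCP) lies between the finger pads, 19 mm behind the fingertips; this is the grasp point; z points along the fingers, y is the line along which they close (so a half turn about z gives the same grasp; the last joint's range is limited). The gripper opens to 87 mm and grips with 3 to 60 N. Pads are 19 mm wide; open, the fingers measure 117 mm over their backs; the gripper's body (75 mm by 190 mm) begins 51 mm behind the grasp point.
Start: joints at [-70.755, 18.392, -4.016, 83.108, 1.295, 78.541, -3.26], TCP at [0.206, 0.617, 0.241] pointing down, gripper open.
Joint ranges: [-163.93, 163.93], [-17.29, 119.83], [-79.2, 71.16], [3.27, 140.29], [-89.18, 269.18], [5.43, 117.66], [-154.24, 154.24]. Speed limits (degrees/s): [147.25, 147.25, 180, 180, 180, 180, 180].

INTERFACE

Orientations are given as a 3x3 rotation matrix whose columns are the frame's x, y, z axes.
In Python, from rig import robot, monitor, snapshot, hand_in gives the robot as it stands. Calls block until the motion is done:
- robot.move_ptp(position, orientation): joint-space move of the TCP to a pose.
- robot.movel(position, vel=0.15, ori=None): straight line of the TCP; ori=None keeps the orientation; vel is the mean speed in m/s.
- robot.set_joints(angles): joint-space move.
- robot.command_gripper(opening, f_grip=None): opening from 0.0 (shut) to 1.0 (fully open); f_grip is the grip in N (None keeps the last); returns when the fingers have stopped.
- robot.sleep(seconds).
- robot.solve_ik(position, orientation): joint angles nearest the present ones, or None.
- monitor.sense(): the state.
- snapshot(name): name is "scene" or "top" or "wrist"; returns a dict with "color" (400x640x3 uint8, blue, green, red), "z_map" (400x640 float32, m along the optical axis (not along the pixel's ray), 0 where there is no reading), "camera_matrix" (3x3 intrinsics, pixels), "origin" and "attitude" of the camera in the world. Camera axes: x right, y up, looking along -z (the intrinsics and any distortion apply to the point x, -y, -z); pixel columns grow to the right and rows downward; lengths in m; the calibration is good to about 2 mm. The wrist camera is an equidistant fisheye: a pixel r from the principal point sees the ray r / f radians off the axis. A picture is of the moment at which its call begins.
A pose or a line that the arm cannot do raises robot.IKError and nothing moves.
- hand_in(): hands the job in; it is judged then, once.
The state is a dict: "time_s": time; "joint_positions": joint angles; "qvel": joint speeds; "effort": joint torques, N m; "position": TCP position; "eef_rot": TCP orientation; "force": force on the tool from outside, world axes, zero at the start; "torque": the same for the moment, N m; "finger_gap": opening from 0.0 (shut) to 1.0 (fully open); "gripper_force": force on a finger pad.
Only numpy, scipy, OpenCV 4.12 (cv2) and the standard library are available. Lean on these libraries where they do the work, as an engineer would, in place of code of your own. Each camera call takes 0.05 s, during which the arm holds its last target. There are 200 camera calls.

## Working session

There is one attempt and no reset: what is moved stays moved. The work goes in short steps, each a Python script; the robot and the scene stay as the last script left them, time stands still between calls to the robot, and variables do not carry over. Pictures are saved under pics/ and viewed, at most 10 in all, crops included, and the job is handed in when it is done.

```bash
mkdir -p pics; cat > h.py <<'E'
import numpy as np, cv2
from rig import robot, monitor, snapshot, hand_in
def cloud(s):
    K=s["camera_matrix"];z=s["z_map"];h,w=z.shape
    u,v=np.meshgrid(np.arange(w),np.arange(h))
    p=np.stack([(u-K[0,2])/K[0,0]*z,-(v-K[1,2])/K[1,1]*z,-z],-1)
    P=p@np.array(s["attitude"]).T+np.array(s["origin"]); P[z==0]=np.nan
    return P
E
python3 - <<'E'
from h import *
for n in("scene","top"):
    s=snapshot(n);cv2.imwrite(f"pics/{n}0.png",s["color"]);np.savez(f"{n}0.npz",**s,P=cloud(s))
    print(n,s["origin"],s["attitude"],s["camera_matrix"])
print(monitor.sense())
E
```

```text
scene [-0.17285936 -0.53378704  1.12477421] [[ 0.62275084  0.56504429 -0.54120822]
 [-0.7822946   0.46205716 -0.41775392]
 [ 0.01401967  0.68354087  0.72977758]] [[503.84960969   0.         323.26611746]
 [  0.         503.84960969 199.76811582]
 [  0.           0.           1.        ]]
top [0.49253306 0.02942443 1.33295198] [[-0.02097768  0.99777028 -0.06335927]
 [-0.99973468 -0.0215376  -0.00816713]
 [-0.00951353  0.06317114  0.99795736]] [[501.51508152   0.         315.73165561]
 [  0.         501.51508152 200.6392868 ]
 [  0.           0.           1.        ]]
{'time_s': 0.1, 'joint_positions': array([-70.75407407,  18.43480944,  -4.01382733,  83.16565169,
         1.294188  ,  78.5401618 ,  -3.26096678]), 'qvel': array([-0.01732987, -0.05249495,  0.04301619, -0.10866844, -0.03491508,
       -0.04148018,  0.01231367]), 'effort': array([-1.72797641e-04, -4.92575562e+01, -4.05955045e-01, -3.13400352e+01,
       -6.40741247e-02,  3.94900097e-02,  8.27795338e-05]), 'position': array([0.20549946, 0.61619536, 0.24029045]), 'eef_rot': array([[-9.48660253e-01,  3.16296583e-01, -4.43303253e-04],
       [ 3.16296881e-01,  9.48658894e-01, -1.60824127e-03],
       [-8.81376447e-05, -1.66589001e-03, -9.99998609e-01]]), 'force': array([ 0.58520248,  0.52278375, -0.34011667]), 'torque': array([ 0.02685424,  0.02263231, -0.0063197 ]), 'gripper_force': 0.0, 'finger_gap': 0.9991564923975139}
```

View pics/top0.png

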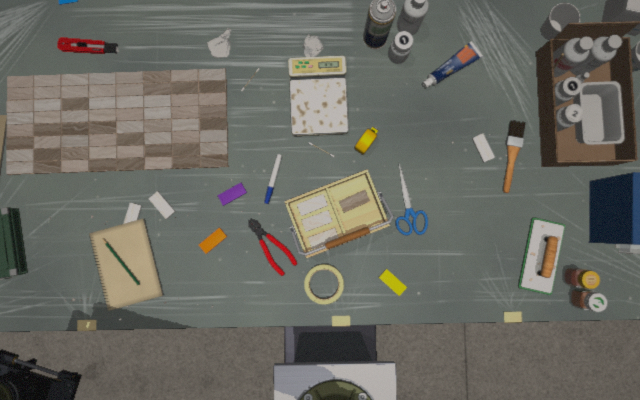

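View pics/scene0.png

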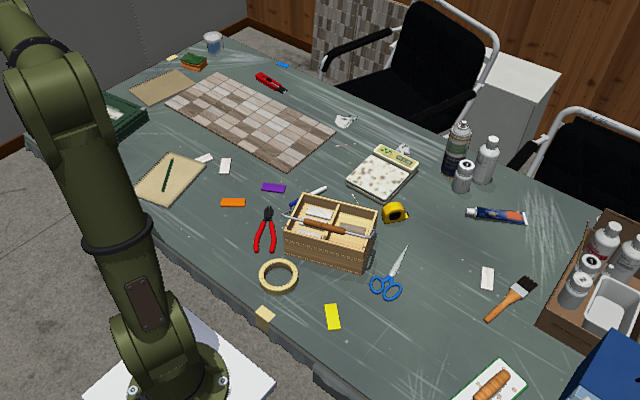

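Top view: the box is at about (338,213), with the grip folded to the robot's side at (348,238). The orange (213,240), purple (232,194) and yellow (393,282) blocks are look-alikes lying away from the box, so I leave them alone. Only this box has a bail handle. Next I fit the box and grip and check them in an enlarged crop.

```bash
python3 - <<'E'
from h import *
for n,(r0,r1,c0,c1) in (("top",(165,262,275,400)),("scene",(180,280,270,390))):
    d=np.load(f"{n}0.npz");P=d["P"];C=d["color"]
    p=P[r0:r1,c0:c1].reshape(-1,3);c=C[r0:r1,c0:c1].reshape(-1,3).astype(int)
    m=(abs(p[:,2]-.105)<.006); q=p[m]
    rect=cv2.minAreaRect((q[:,:2]*1000).astype(np.float32)); print(n,"rim",m.sum(),rect,np.nanmedian(q[:,2]))
    hsv=cv2.cvtColor(C[r0:r1,c0:c1],cv2.COLOR_BGR2HSV).reshape(-1,3).astype(int)
    g=(p[:,2]>.118)&(p[:,2]<.22); q=p[g];print("above rim",g.sum(),np.percentile(q,[2,50,98],axis=0).round(3))
    b=g&(hsv[:,0]<16)&(hsv[:,1]>110); q=p[b]
    if b.sum()>5:
        mu=q.mean(0);U,S,V=np.linalg.svd(q-mu); t=(q-mu)@V[0]
        mid=mu+V[0]*(np.percentile(t,1)+np.percentile(t,99))/2
        print("grip",b.sum(),mid.round(4),V[0].round(3),np.ptp(t), np.percentile(q[:,2],[5,50,95]))
    cv2.imwrite(f"pics/{n}_crop.png",cv2.resize(C[r0:r1,c0:c1],None,fx=5,fy=5,interpolation=cv2.INTER_CUBIC))
# neighbours: heights
P=np.load("top0.npz")["P"]
for nm,(u,v) in dict(nip=(282,270),nip2=(255,225),tape=(324,284),tm=(367,140),sci=(410,222),scit=(402,168),mark=(273,178)).items(): print(nm,P[v,u].round(3))
E
```

```text
top rim 821 ((539.3970947265625, -11.090805053710938), (149.9070587158203, 239.97265625), 19.93878746032715) 0.10433720514786793
above rim 597 [[ 0.445 -0.137  0.123]
 [ 0.48  -0.032  0.155]
 [ 0.553  0.091  0.162]]
grip 299 [ 0.4792 -0.0327  0.1576] [-0.345  0.939 -0.001] 0.10757976397653429 [0.15307138 0.15772069 0.16214519]
scene rim 837 ((539.78857421875, -12.826034545898438), (158.37265014648438, 239.3362274169922), 19.515783309936523) 0.10427001668822156
above rim 469 [[ 0.445 -0.14   0.129]
 [ 0.477 -0.039  0.155]
 [ 0.54   0.083  0.162]]
grip 266 [ 0.4755 -0.0367  0.1557] [ 0.349 -0.937 -0.001] 0.1088160102241991 [0.14730055 0.15650156 0.16105994]
nip [0.396 0.133 0.006]
nip2 [0.516 0.201 0.014]
tape [ 0.356  0.023 -0.004]
tm [ 0.726 -0.095  0.059]
sci [ 0.515 -0.207  0.007]
scit [ 0.659 -0.192  0.001]
mark [0.638 0.152 0.017]
```

View pics/top_crop.png

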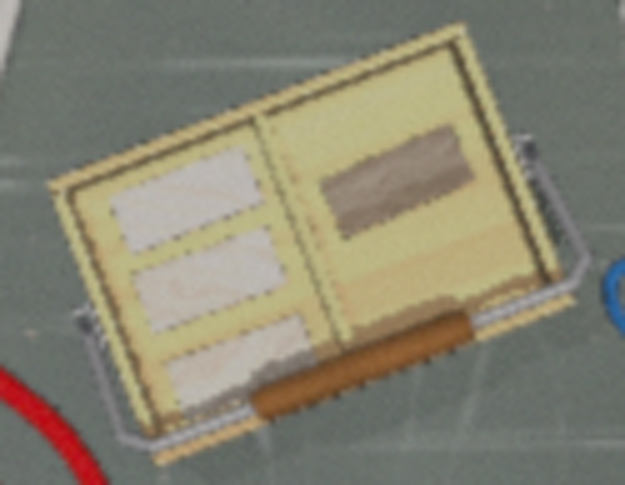

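The crop shows the brown grip across the near rim at crop px (365,365). Tiles a–c are on the left (+y) and tile d is on the right. The fit gives centre (0.5395,-0.012), yaw 20° and rim at 0.104 (expected 0.105). The grip is 65 mm towards the robot with its top at 0.157, so the handle is at 35° and the fold angle is about 0.27 rad, which is consistent. My plan is to cage the grip loosely, carry it round the arc, then close.

```bash
cat >> h.py <<'E'
c=np.array([.5395,-.012]); a=np.radians(20); ex=np.array([np.cos(a),np.sin(a),0]); ey=np.array([-np.sin(a),np.cos(a),0])
piv=np.array([*c,.102])+.003*ey
Z=np.array([0,0,-1.])
def arc(deg,r=.08): t=np.radians(deg); return piv-r*np.cos(t)*ex+np.array([0,0,r*np.sin(t)])
def rot(s): y=s*ex; return np.column_stack([np.cross(y,Z),y,Z])
E
python3 - <<'E'
from h import *
g=arc(35.3)
up=g+[0,0,.1]
o=[(abs(q[6]),s,q) for s in(1,-1) if (q:=robot.solve_ik(up,rot(s))) is not None]
print(o); s=min(o,key=lambda t:t[0])[1]; open("s","w").write(str(s)); R=rot(s)
robot.move_ptp(up,R); robot.command_gripper(.5,20)
robot.movel(g,.1); robot.command_gripper(.29)
st=monitor.sense(); print(st["time_s"],st["position"]-g,st["finger_gap"],st["force"],st["gripper_force"])
d=snapshot("top"); cv2.imwrite("pics/t1.png",cv2.resize(d["color"][165:262,275:400],None,fx=4,fy=4))
d=snapshot("scene"); cv2.imwrite("pics/s1.png",cv2.resize(d["color"][160:280,260:400],None,fx=4,fy=4))
E
```

```text
[(np.float64(20.69967723553885), 1, array([  3.01791224,  -2.58753307,  -2.34578245, 105.95262174,
        -0.10882042,  76.63276918,  20.69967724]))]
5.375 [ 1.87535871e-06  3.28137575e-06 -1.96873090e-06] 0.2884517045238132 [ 0.11572977 -0.83283303 -0.39916038] 0.0
```

View pics/s1.png

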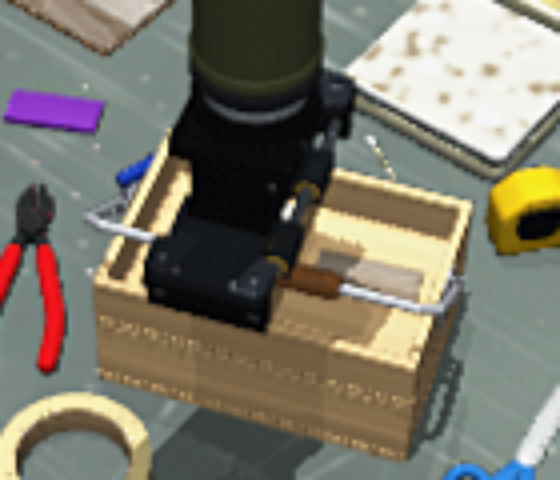

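The gripper straddles the grip: it emerges to the right at crop px (310,280), and the contact force is about 0. Now the arc.

```bash
python3 - <<'E'
from h import *
for d in (42,49,56,63,70,77,84,90):
    robot.movel(arc(d),.05)
    f=monitor.sense()["force"]; print(d,f.round(2))
    if np.linalg.norm(f)>12: print("STOP");break
else:
    robot.command_gripper(0,40); robot.sleep(.3)
st=monitor.sense(); print(st["time_s"],st["finger_gap"]*87,st["force"].round(2),st["gripper_force"])
d=snapshot("scene"); cv2.imwrite("pics/s2.png",cv2.resize(d["color"][160:280,260:400],None,fx=4,fy=4))
E
```

```text
42 [-2.97 -0.88  2.37]
49 [-4.29 -1.79  3.89]
56 [-5.44 -2.89  5.6 ]
63 [ 0.44 -0.15  0.45]
70 [0.7  0.24 0.37]
77 [-0.44  0.07 -0.19]
84 [-0.06 -0.34  0.83]
90 [ 0.56  0.06 -0.62]
8.825 17.206794600336995 [-1.82 -0.18  0.37] 39.9616714194417
```

View pics/s2.png

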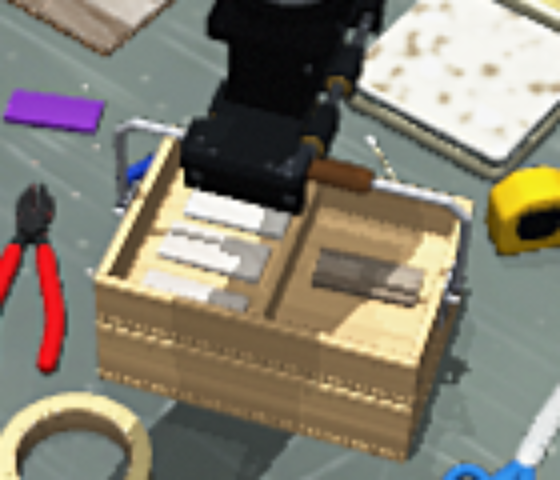

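The handle is upright, with its arms vertical at crop px (120,160) and (465,260). The grip is held at a gap of 17 mm, and the tier is still seated. Now I lift, checking partway.

```bash
python3 - <<'E'
from h import *
p=arc(90)
for dz,v in((.01,.03),(.03,.04),(.125,.06)):
    robot.movel(p+[0,0,dz],v); st=monitor.sense(); print(dz,st["force"].round(2),st["torque"].round(2),st["finger_gap"]*87)
robot.sleep(1.)
st=monitor.sense(); print(st["time_s"],st["force"].round(2),st["gripper_force"],st["position"])
s=snapshot("scene"); P=cloud(s); cv2.imwrite("pics/s3.png",cv2.resize(s["color"][100:290,230:430],None,fx=3,fy=3))
t=snapshot("top");Q=cloud(t);
for X,(r0,r1,c0,c1) in((P,(100,290,230,430)),(Q,(150,280,260,420))):
    p=X[r0:r1,c0:c1].reshape(-1,3); l=p-[*c,0]; x=l@ex;y=l@ey
    m=(abs(x)<.08)&(abs(y)<.113)&(p[:,2]>.2)&(p[:,2]<.245)
    A=np.column_stack([x,y,np.ones(len(x))])[m]; k=p[m,2]
    for _ in range(4):
        f=np.linalg.lstsq(A,k,rcond=None)[0]; w=abs(A@f-k)<.006; A,k=A[w],k[w]
    print("plane (tilt x,y,z)",f.round(4),len(k))
E
```

```text
0.01 [-0.13 -0.14 -5.53] [-0.08  0.05  0.02] 17.28320100682313
0.03 [ 0.41  0.45 -5.87] [-0.08  0.03  0.01] 16.799304153221232
0.125 [-0.29 -0.91 -5.82] [-0.08  0.05 -0.02] 16.525479024950627
12.7417 [ 0.71  0.65 -6.46] 39.91551110520959 [ 0.53847496 -0.00914786  0.30698837]
plane (tilt x,y,z) [-0.0266 -0.0107  0.2169] 522
plane (tilt x,y,z) [-0.0037 -0.0134  0.2275] 242
```

View pics/s3.png

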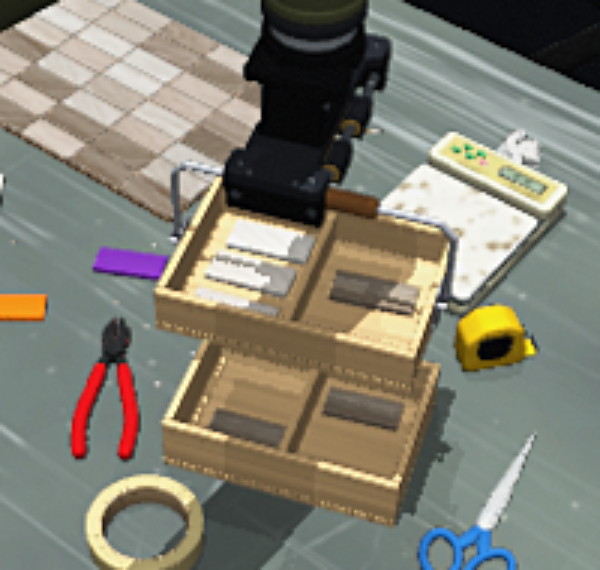

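The tier hangs level (tilt under 0.03 rad) with its rim at about 0.228, so it is up about 0.12 m. All four tiles are in it at crop px (205–420, 220–310). The lower tier, with its two tiles at (250,425) and (362,408), and the bystanders have not been disturbed. I check that the hold is steady, then hand in.

```bash
python3 - <<'E'
from h import *
for _ in range(3):
    st=monitor.sense(); print(st["time_s"],st["finger_gap"]*87,st["force"].round(2),st["torque"].round(3),abs(st["qvel"]).max()); robot.sleep(.6)
if abs(st["finger_gap"]*87-16.6)<1: print(hand_in())
E
```

```text
12.8417 17.03093634264962 [-0.32 -0.01 -5.23] [-0.066  0.034 -0.019] 0.1365061386428526
13.4417 16.730419004691033 [ 1.35  0.69 -6.19] [-0.063  0.005 -0.041] 0.08665201756327282
14.0417 16.69620279226468 [-0.37  0.91 -6.24] [-0.059  0.058  0.017] 0.07301578459071101
the job is handed in; nothing more can be done
None
```

I raised the handle upright and lifted the upper tier about 12 cm straight off the lower tier; I handed in with it still held steady and level, all four tiles in it, and the lower tier, its tiles and the bystanders looking undisturbed in the last picture.

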